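# Reset the crimp height by four clicks

### The job

The crimp is too loose: with a fingertip in the notch of the blue finger wheel on the grey preset unit, turn the wheel exactly four clicks clockwise (seen from above) from where it stands, without going past the fourth click, and let it rest there. Then press the green button all the way down and let it come up again, to store the setting. Push gently with the fingertips only, pick nothing up, and leave the other things on the table alone.

Things in the scene. Friction and masses are not known exactly. Their poses are not given: they have to be found in the camera images.
- preset_unit: The preset unit: grey box with a black top panel, 190 (x) x 140 (y) mm, bolted to the table, never moves. Origin: centre of its underside; its x axis points from the green button toward the wheel, z up. Panel top 45 mm above the table. White ticks on the panel round the wheel are one click apart.
- wheel_axis (a point): Centre of the blue finger wheel's top face, on its vertical axis, 79 mm above the table, 30 mm along the unit's +x from its origin. Wheel 110 mm in diameter, 26 mm thick; its underside is 8 mm over the panel (53 mm above the table). A 32 mm aluminium cap stands 3 mm proud in the middle; a white line on top lies opposite the wheel's one finger notch.
- wheel_notch (a point): Middle of the only notch, 50 mm from the wheel's axis, at the height of its top face (79 mm above the table); turns with the wheel. The notch goes right through the wheel: floor 30 mm from the axis, open at the rim (55 mm). At 48 mm from the axis its side walls stand 29 degrees either side of its middle (47 mm clear). A vertical fingertip in it can push a side wall round.
- click_wheel (a joint): Wheel angle, rad, growing CLOCKWISE seen from above. One click is 22.5 degrees = 0.3927 rad; it rests near whole multiples. At 0 the notch points 100 degrees anticlockwise of the unit's +x. Starts at 0, 1, 2 or 3 clicks; stops just below 0 and at 9.5. About 3 N at the rim carries it over a click; half-way it snaps on into the next rest, and springs back if let go earlier.
- store_button (a joint): Travel of the green button, m: 0 is up, 0.006 fully down. Spring return, 5 N when fully down.
- store_button_top (a point): Top centre of the green push button (28 mm across), on the panel 62 mm from the unit's origin toward its -x side; pressed straight down.
- terminal_jar: Bystander to be left alone: cream jar with a yellow lid, 55 mm across, 70 tall. Origin at the centre of its underside.
- solder_spool: Bystander to be left alone: blue and white spool of solder, 56 mm across, 32 tall. Origin at the centre of its underside.
- tape_blue: Bystander to be left alone: roll of blue tape lying flat, 68 mm across, 18 tall. Origin at the centre of its underside.
- flush_cutter: Bystander to be left alone: red-handled cutter lying flat, 60x110x12 mm. Origin at the centre of its underside.
- caliper: Bystander to be left alone: caliper lying flat, 61x170x13 mm. Origin at the centre of its underside.
- gauge_block: Bystander to be left alone: grey steel stop block, 40x30x20 mm. Origin at the centre of its underside.
- long_nose_pliers: Bystander to be left alone: blue-handled pliers lying flat, 60x156x12 mm. Origin at the centre of its underside.

How it is judged:
By the outcome, as a careful person would: the job done as asked, in the order asked, and still so for the second after the job is handed in, with the robot touching nothing.
It also fails if it takes over 53 s, if anything falls off the work surface, if the arm or the gripper's body presses on something with over 40 N, if the wrist force passes 120 N, or if a joint passes its speed limit or range.

### The arm

A 6-joint arm with a two-finger parallel gripper is mounted at the origin on a cart in front of the work surface, level with it; the furniture and walls round the work are solid. World frame = base frame: x ahead of the robot, y to its left, z up, the work surface at z = 0. Lengths are in m, angles in rad, forces in N, time in s.
With the tool pointing down it reaches from about 0.35 to 0.975 m from the base axis. Payload 4.9 kg.
Tool frame: the origin (TCP) lies between the finger pads; the fingertips stand 19 mm ahead of it and the grasp point (between the pads) is the TCP (r.finger_overhang is the distance from the TCP to the fingertips, in m); z points along the fingers, y is the line along which they close (so a half turn about z gives the same grasp; the last joint's range is limited). The gripper opens to 85 mm and grips with 20 to 120 N. Pads are 22 mm wide; open, the fingers measure 114 mm over their backs; the gripper's body (76 mm by 85 mm) begins 54 mm behind the grasp point. The pads swing forward as they close: fully open they stand 13 mm farther back than shut.
Start: joints at [1.069, 0.053, 1.613, -0, 1.476, -0.119], TCP at [0.233, 0.58, 0.25] pointing down, gripper open.
Joint ranges: [-3.01, 3.01], [-1.01, 2.22], [0.06, 2.58], [-1.02, 4.17], [0.09, 2.62], [-3.14, 3.14]. Speed limits (rad/s): [2.57, 2.57, 3.14, 3.14, 3.14, 3.14].

### API

Orientations are given as [roll, pitch, yaw] about the fixed x, y, z axes, in that order (R = Rz(yaw) Ry(pitch) Rx(roll)).
In Python, from station import r, grip, sensors, imaging, ticket, regions_of gives the robot as it stands. Calls block until the motion is done:
- r.reach(position, orientation): joint-space move of the TCP to a pose.
- r.move_straight(position, orientation=None, v=0.15, max_force=None): straight line of the TCP; orientation=None keeps the orientation; v is the mean speed in m/s. With max_force (N) it stops when the force on the tool has changed by that much, and returns True; else False.
- r.movej(angles): joint-space move.
- grip(opening, f_grip=None): opening from 0.0 (shut) to 1.0 (fully open); f_grip is the grip in N (None keeps the last); returns when the fingers have stopped.
- r.sleep(seconds).
- r.ik(position, orientation): joint angles nearest the present ones, or None.
- sensors.get_state(): the state.
- imaging.read_camera(name): name is "scene" or "top"; returns the picture (384x512x3 uint8, blue, green, red); there is no depth.
- imaging.camera_info(name): a dict with "vfov" (degrees; the focal length in pixels is half the picture's height over the tangent of half this angle, whatever the lens; pixels are square), "cx", "cy" (the principal point, pixels), "eye" and "rotation" of the camera in the world. Camera axes: x right, y down, z forward; pixel columns grow to the right and rows downward; lengths in m; the calibration is good to about 2 mm. A picture is of the moment at which its call begins. camera_info takes no time and is no camera call.
A pose or a line that the arm cannot do raises r.IKError and nothing moves.
- ticket.sign_off(): hands the job in; it is judged then, once.
Trained networks look in the newest picture that a camera, given by its name, has taken for a name from the list of things; names that differ only in an ending like _2 or _b are one class to them, and where a whole thing is asked for, a point or a joint stands for the part that bears it (a point fixed in the world has none). Each returns a list of dicts, best first, with "p" (0 to 1); they miss things now and then, are a little off and sometimes report something else, mostly with a low value. They report only what shows in the picture. A call takes as long as a camera call.
- regions_of(camera, query): "pixels" (384x512 bool, what is visible of it) and "extent" ([centre column, centre row, width, height] in pixels, round what is visible of it).
The state is a dict: "clock": time; "joint_positions": joint angles; "joint_vel": joint speeds; "joint_torque": joint torques, N m; "tool_pos": TCP position; "tcp_rot": TCP orientation; "wrist_force": force on the tool from outside, world axes, zero at the start; "moment": the same for the moment, N m; "opening": opening from 0.0 (shut) to 1.0 (fully open); "finger_force": force on a finger pad.
Only numpy, scipy, OpenCV 4.12 (cv2) and the standard library are available. Lean on these libraries where they do the work, as an engineer would, in place of code of your own. Each camera call takes 0.05 s, during which the arm holds its last target. There are 200 camera calls.

## Working session

There is one attempt and no reset: what is moved stays moved. The work goes in short steps, each a Python script; the robot and the scene stay as the last script left them, time stands still between calls to the robot, and variables do not carry over. Pictures are saved under pics/ and viewed, at most 10 in all, crops included, and the job is handed in when it is done.

```bash
ls; mkdir -p pics; python3 - <<'E'
from station import r, grip, sensors, imaging, ticket, regions_of
import cv2,numpy as np
for c in("top","scene"):
    im=imaging.read_camera(c);cv2.imwrite(f"pics/{c}0.png",im)
    print(c,imaging.camera_info(c))
    for q in("preset_unit","click_wheel","store_button"):
        for d in regions_of(c,q)[:2]:
            ys,xs=np.nonzero(d["pixels"]);print(q,round(d["p"],2),d["extent"],xs.mean(),ys.mean(),len(xs))
print(sensors.get_state())
E
```

```text
pics
top {'vfov': 46.702072338258624, 'cx': 252.52970103537052, 'cy': 192.64047910645286, 'eye': array([ 0.47210536, -0.00242746,  1.20905245]), 'rotation': array([-3.06916216, -0.00981579, -1.57283487])}
preset_unit 0.71 [253.2, 210.7, 54.6, 76.2] 252.27998979070955 212.11485451761104 3918
click_wheel 0.95 [253.7, 200.9, 44.8, 42.2] 253.74406130268198 201.26053639846742 1305
store_button 0.51 [254.9, 235.1, 12.1, 8.9] 252.9468085106383 236.12765957446808 94
scene {'vfov': 49.14500856218627, 'cx': 255.15374435140816, 'cy': 196.94291897278646, 'eye': array([-0.07365364, -0.71474105,  0.55533827]), 'rotation': array([-2.03032094,  0.00804485, -0.74608635])}
preset_unit 0.96 [235.7, 227.0, 88.7, 62.8] 236.70303194369248 225.69085002707092 3694
click_wheel 0.58 [246.0, 210.8, 45.4, 29.5] 244.98978549540348 209.13687436159347 979
store_button 0.42 [217.7, 221.1, 11.7, 15.7] 216.61363636363637 222.01136363636363 88
{'clock': 0.4, 'joint_positions': array([ 1.06896645e+00,  5.28207650e-02,  1.61307100e+00,  4.85276005e-06,
        1.47599414e+00, -1.18978106e-01]), 'joint_vel': array([-0.00157633,  0.00037073, -0.00186895,  0.00019434, -0.00081566,
        0.00022511]), 'joint_torque': array([ 2.39314304e-04, -3.93050838e+01, -3.69809711e+01, -1.77824436e-04,
        2.45725336e-03,  3.86446220e-05]), 'tool_pos': array([0.23342377, 0.57968196, 0.25012637]), 'tcp_rot': array([-3.14130205e+00, -3.96044778e-05,  2.75874042e+00]), 'wrist_force': array([-0.89661628, -0.98326183, -0.12565649]), 'moment': array([-0.00767887,  0.00876943, -0.02079305]), 'finger_force': 0.0, 'opening': 1.001291983240062}
```

```bash
cat > h.py <<'E'
import numpy as np,cv2
from scipy.spatial.transform import Rotation as R
from station import r, grip, sensors, imaging, ticket, regions_of
def cam(c):
    i=imaging.camera_info(c); f=192/np.tan(np.radians(i["vfov"])/2)
    return f,i["cx"],i["cy"],np.array(i["eye"]),R.from_euler("xyz",i["rotation"]).as_matrix()
def ray(c,u,v,z):
    f,cx,cy,e,M=cam(c); d=M@np.array([(u-cx)/f,(v-cy)/f,1]); return e+d*(z-e[2])/d[2]
def proj(c,P):
    f,cx,cy,e,M=cam(c); q=(np.atleast_2d(P)-e)@M; return q[:,:2]/q[:,2:]*f+[cx,cy]
def ortho(c,im,ctr,z,half,n):
    "world patch, up = +x, left = +y"
    g=np.linspace(half,-half,n); X,Y=np.meshgrid(ctr[0]+g,ctr[1]+g,indexing="ij")
    p=proj(c,np.c_[X.ravel(),Y.ravel(),np.full(X.size,z)]).astype(np.float32).reshape(n,n,2)
    return cv2.remap(im,p[...,0],p[...,1],cv2.INTER_CUBIC)
E
python3 - <<'E'
from h import *
for c,a,b,d in(("top",(253.7,201),(254,235.6),(252.3,211.5)),("scene",(245.5,210),(217,221.5),(236,226))):
    print(c,ray(c,*a,.079),ray(c,*b,.05),ray(c,*d,.045))
t=cv2.imread("pics/top0.png"); w=ray("top",253.7,201,.079)
o=ortho("top",t,w,.079,.15,590); s=cv2.imread("pics/scene0.png")
cv2.imwrite("pics/o.png",o)
cv2.imwrite("pics/full.png",np.hstack([cv2.resize(t,(400,300),interpolation=cv2.INTER_AREA),cv2.resize(s,(400,300),interpolation=cv2.INTER_AREA)]))
E
```

```text
top [ 0.53275048 -0.01662167  0.079     ] [ 0.44440271 -0.01756412  0.05      ] [ 0.50707391 -0.01332421  0.045     ]
scene [ 0.51200135 -0.0412418   0.079     ] [0.45811966 0.0031798  0.05      ] [ 0.4830349  -0.03852545  0.045     ]
```

View pics/o.png

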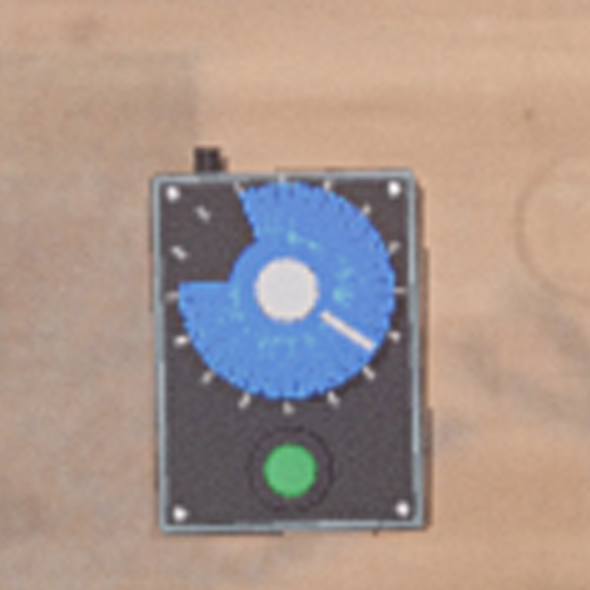

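View pics/full.png

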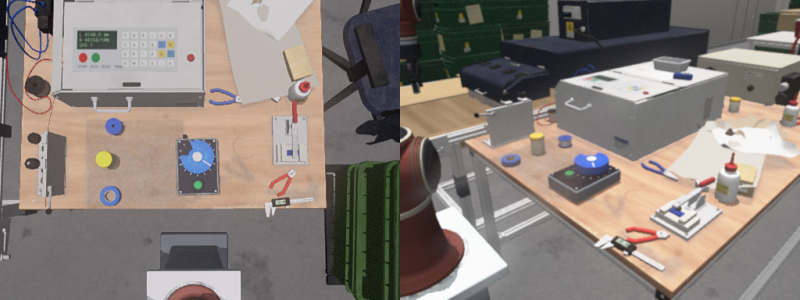

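The top view shows the unit nearly aligned with world x. The cap is at ortho (286,289) and the button at (291,470). The notch is upper left and the white line runs to (373,347), so the notch is at about 56° and the wheel stands at click 2. The network's scene button is wrong: the button is really at about (236,230). I'll refine by colour in both views.

```bash
cat >> h.py <<'E'
def tri(a,b):
    "least-squares crossing of the rays through pixel a (top) and b (scene); gap in m"
    L=[]
    for c,p in(("top",a),("scene",b)):
        e=cam(c)[3]; d=ray(c,*p,0)-e; L.append((e,d/np.linalg.norm(d)))
    P=[np.eye(3)-np.outer(d,d) for e,d in L]
    X=np.linalg.solve(sum(P),sum(p@e for p,(e,d) in zip(P,L)))
    return X,np.linalg.norm(P[0]@(X-L[0][0]))*2
def blobs(im,box):
    x0,y0,x1,y1=box; h=cv2.cvtColor(im,cv2.COLOR_BGR2HSV); out={}
    for n,lo,hi in(("green",(50,90,60),(85,255,255)),("white",(0,0,150),(180,60,255)),("blue",(100,110,60),(125,255,255))):
        m=np.zeros(h.shape[:2],np.uint8); m[y0:y1,x0:x1]=cv2.inRange(h,lo,hi)[y0:y1,x0:x1]
        k,l,s,c=cv2.connectedComponentsWithStats(m); i=1+np.argsort(-s[1:,4])[:3]; out[n]=[(int(s[j,4]),c[j].round(1).tolist()) for j in i]
    return out
E
python3 - <<'E'
from h import *
t=cv2.imread("pics/top0.png");s=cv2.imread("pics/scene0.png")
T=blobs(t,(225,170,285,252));S=blobs(s,(190,185,285,265)); print(T,S)
print("btn",tri(T["green"][0][1],S["green"][0][1]))
print("cap",tri(T["white"][0][1],S["white"][0][1]), ray("top",*T["white"][0][1],.082),ray("scene",*S["white"][0][1],.082),ray("top",*T["green"][0][1],.05),ray("scene",*S["green"][0][1],.05))
print(r.finger_overhang)
c=s[175:270,185:290]; cv2.imwrite("pics/s.png",cv2.resize(c,None,fx=5,fy=5,interpolation=cv2.INTER_CUBIC))
E
```

```text
{'green': [(87, [252.9, 236.4])], 'white': [(135, [227.5, 215.0]), (126, [252.1, 200.1]), (80, [264.5, 180.2])], 'blue': [(1127, [253.6, 201.5])]} {'green': [(28, [216.2, 220.7])], 'white': [(441, [210.1, 207.1]), (69, [244.8, 202.7]), (10, [246.9, 210.0])], 'blue': [(595, [246.9, 207.3]), (2, [249.5, 221.5]), (1, [251.0, 217.0])]}
btn (array([ 0.44275515, -0.01455096,  0.06552873]), np.float64(3.472891981402293e-05))
cap (array([0.49009233, 0.0564382 , 0.05825976]), np.float64(0.01890167071351412)) [0.4972194  0.04979646 0.082     ] [0.45596743 0.02500818 0.082     ] [ 0.44234249 -0.01470504  0.05      ] [0.45914123 0.00763648 0.05      ]
0.019
```

View pics/s.png

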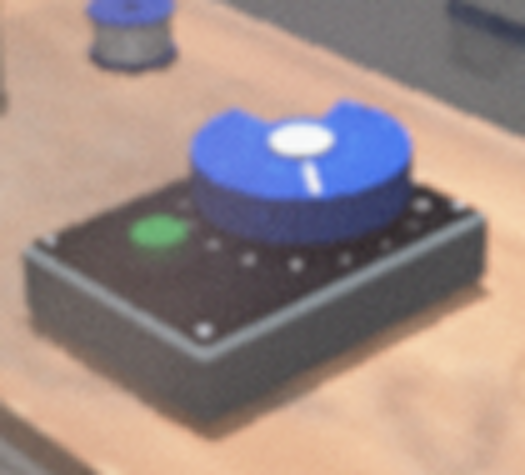

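```bash
python3 - <<'E'
from h import *
print("cap",tri((252.1,200.1),(244.8,202.7)),ray("top",252.1,200.1,.082),ray("scene",244.8,202.7,.082))
print(ray("top",252.9,236.4,.06),ray("scene",216.5,221,.06))
t=cv2.imread("pics/top0.png")
# notch angle from the blue mask at r=43 mm round the cap
c=ray("top",252.1,200.1,.082)[:2]; o=ortho("top",t,(c[0],c[1]),.079,.06,481)
h=cv2.inRange(cv2.cvtColor(o,cv2.COLOR_BGR2HSV),(100,110,60),(125,255,255))
a=np.arange(-180,180)
for R_ in (.038,.043,.048):
    v=h[(240-R_*4000*np.cos(np.radians(a))).astype(int),(240-R_*4000*np.sin(np.radians(a))).astype(int)]
    g=a[(v==0)&(a>0)&(a<110)]; print(R_,g.min(),g.max(),g.mean(),len(g))
for p in [(.59,.03,.2,1),]:
    for yaw in np.radians(range(-180,181,45)): print(round(np.degrees(yaw)),np.round(r.ik([.56,.03,.09],[np.pi,0,yaw]),2) if r.ik([.56,.03,.09],[np.pi,0,yaw]) is not None else None)
E
```

```text
cap (array([ 0.53503963, -0.01258261,  0.07997526]), np.float64(0.00011435488384370604)) [ 0.53488263 -0.01252811  0.082     ] [ 0.53249442 -0.01560543  0.082     ]
[ 0.44259928 -0.01459911  0.06      ] [ 0.44822157 -0.0083002   0.06      ]
0.038 30 83 56.5 54
0.043 29 84 56.5 56
0.048 27 84 55.5 58
-180 [-0.08  0.06  1.89  0.    1.19 -1.65]
-135 [-0.08  0.06  1.89  0.    1.19 -2.44]
-90 [-0.08  0.06  1.89 -0.    1.19  3.06]
-45 [-0.08  0.06  1.89 -0.    1.19  2.28]
0 [-0.08  0.06  1.89 -0.    1.19  1.49]
45 [-0.08  0.06  1.89 -0.    1.19  0.71]
90 [-0.08  0.06  1.89 -0.    1.19 -0.08]
135 [-0.08  0.06  1.89  0.    1.19 -0.86]
180 [-0.08  0.06  1.89  0.    1.19 -1.65]
```

```bash
cat >> h.py <<'E'
C=np.array([.5348,-.0126])
def pose(th,z=.083,rad=.052):
    t=np.radians(th); return [C[0]+rad*np.cos(t),C[1]+rad*np.sin(t),z],[np.pi,0,t+np.pi/2]
def arc(a,b,step=3,v=.03):
    for th in np.linspace(a,b,int(np.ceil(abs(b-a)/step))+1)[1:]:
        r.move_straight(*pose(th),v=v); s=sensors.get_state(); f=s["wrist_force"]; t=np.radians(th)
        print("%.1f Ft %.2f Fr %.2f Fz %.2f t %.2f"%(th,-f[0]*np.sin(t)+f[1]*np.cos(t),f[0]*np.cos(t)+f[1]*np.sin(t),f[2],s["clock"]))
E
python3 - <<'E'
from h import *
grip(0.0,20)
r.reach(*pose(56.2,.2)); print(sensors.get_state()["clock"])
print(r.move_straight(*pose(56.2,.1),v=.1)); 
print(r.move_straight(*pose(56.2,.083),v=.04,max_force=4),sensors.get_state()["tool_pos"],sensors.get_state()["opening"])
arc(56.2,5)
for c in("top","scene"):cv2.imwrite(f"pics/{c}1.png",imaging.read_camera(c))
a=cv2.resize(cv2.imread("pics/top1.png")[150:260,195:305],(400,400),interpolation=cv2.INTER_CUBIC)
b=cv2.resize(cv2.imread("pics/scene1.png")[165:275,185:295],(400,400),interpolation=cv2.INTER_CUBIC)
cv2.imwrite("pics/p1.png",np.hstack([a,b]))
E
```

```text
3.4583
False
False [0.56353845 0.03062769 0.08265704] 0.0025205603477557554
53.4 Ft -0.46 Fr 1.01 Fz 0.20 t 5.43
50.5 Ft 0.46 Fr 0.76 Fz -0.17 t 5.68
47.7 Ft 0.16 Fr -0.29 Fz -0.31 t 5.93
44.8 Ft 1.00 Fr -0.13 Fz 0.31 t 6.18
42.0 Ft -0.21 Fr -0.17 Fz 0.39 t 6.43
39.1 Ft 3.26 Fr -0.06 Fz 0.41 t 6.68
36.3 Ft 8.09 Fr 1.16 Fz 3.79 t 6.93
33.4 Ft -0.11 Fr 0.36 Fz 0.56 t 7.18
30.6 Ft -0.03 Fr 1.09 Fz -0.32 t 7.43
27.8 Ft 0.01 Fr 0.94 Fz 0.56 t 7.68
24.9 Ft 0.04 Fr 0.35 Fz 1.13 t 7.93
22.1 Ft -0.28 Fr 0.70 Fz -0.12 t 8.18
19.2 Ft -0.79 Fr -0.81 Fz 0.40 t 8.43
16.4 Ft 3.29 Fr 0.84 Fz -0.31 t 8.68
13.5 Ft 8.29 Fr 0.33 Fz 0.57 t 8.93
10.7 Ft -0.08 Fr -0.43 Fz 0.32 t 9.18
7.8 Ft -0.24 Fr -0.10 Fz 0.17 t 9.43
5.0 Ft 0.18 Fr 0.93 Fz 0.15 t 9.68
```

View pics/p1.png

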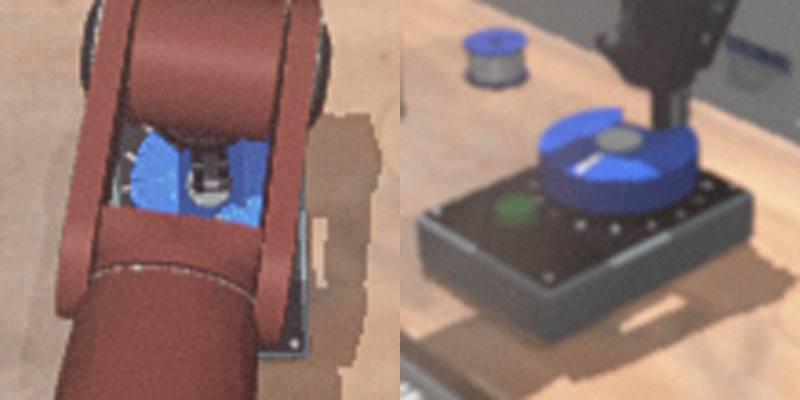

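Two clicks were clearly felt (force peaks at about 36° and 13.5°), and the scene crop agrees: the white line at about (585,165) has swung 45°. The next snaps are due at about -11° and -33°. The next contact after those would be at about -49°, so I'll stop at -36.5°.

```bash
python3 - <<'E'
from h import *
arc(5,-36.5)
r.move_straight(*pose(-30),v=.03)
r.move_straight(*pose(-30,.15),v=.1)
p=[.4427,-.0146]
r.reach([.30,.15,.25],[np.pi,0,np.pi/2]); print(sensors.get_state()["clock"])
for c in("top","scene"):cv2.imwrite(f"pics/{c}2.png",imaging.read_camera(c))
o=ortho("top",cv2.imread("pics/top2.png"),C,.079,.1,400)
b=cv2.resize(cv2.imread("pics/scene2.png")[165:275,185:295],(400,400),interpolation=cv2.INTER_CUBIC)
cv2.imwrite("pics/p2.png",np.hstack([o,b]))
E
```

```text
2.0 Ft 0.15 Fr 0.35 Fz 0.17 t 10.03
-0.9 Ft 0.41 Fr -0.34 Fz -0.46 t 10.28
-3.9 Ft 0.38 Fr -0.13 Fz -0.53 t 10.53
-6.9 Ft 5.50 Fr 1.12 Fz -0.23 t 10.78
-9.8 Ft 2.64 Fr 0.27 Fz -0.16 t 11.03
-12.8 Ft -0.04 Fr -0.56 Fz -0.50 t 11.28
-15.8 Ft 0.07 Fr -0.35 Fz -0.59 t 11.53
-18.7 Ft -0.05 Fr -0.47 Fz -0.20 t 11.78
-21.7 Ft -0.60 Fr 0.16 Fz -0.45 t 12.03
-24.6 Ft -0.21 Fr 0.24 Fz 0.39 t 12.28
-27.6 Ft 2.19 Fr 1.16 Fz -0.19 t 12.53
-30.6 Ft 7.55 Fr 1.04 Fz -2.23 t 12.78
-33.5 Ft -0.05 Fr -1.05 Fz -0.05 t 13.03
-36.5 Ft 0.01 Fr -0.92 Fz 0.14 t 13.28
15.775
```

View pics/p2.png

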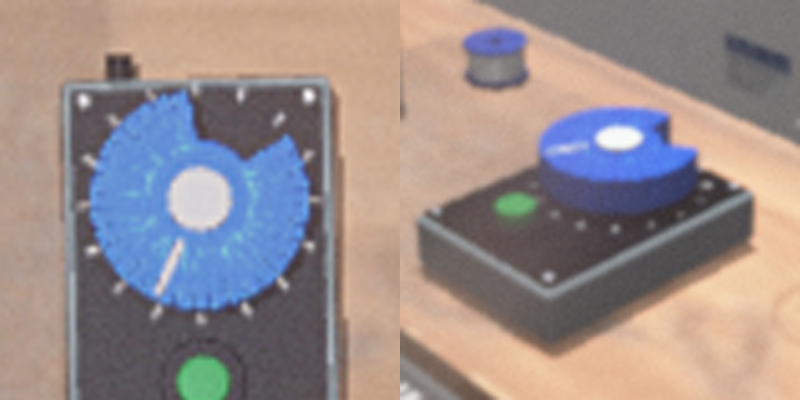

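The picture puts the notch at about -24.6° (line tip at (158,292)). That is about 3.6 clicks on, when 4 clicks should give -34°. I'll measure it again by mask and check whether it's still moving.

```bash
cat >> h.py <<'E'
def notch(im):
    o=ortho("top",im,C,.079,.06,481); h=cv2.inRange(cv2.cvtColor(o,cv2.COLOR_BGR2HSV),(100,110,60),(125,255,255))
    a=np.arange(-100,115,.5); res=[]
    for R_ in (.040,.044,.048):
        v=h[(240-R_*4000*np.cos(np.radians(a))).astype(int),(240-R_*4000*np.sin(np.radians(a))).astype(int)]
        g=a[v==0]; res.append((np.median(g),g.min(),g.max()))
    return res
def ticks(im):
    o=ortho("top",im,C,.045,.08,641); a=np.arange(-180,180,.5); b=np.zeros(len(a)); g=cv2.cvtColor(o,cv2.COLOR_BGR2GRAY).astype(float)
    return a,max
E
python3 - <<'E'
from h import *
print(notch(cv2.imread("pics/top0.png"))); print(notch(cv2.imread("pics/top2.png")))
im=imaging.read_camera("top");cv2.imwrite("pics/top3.png",im);print(notch(im),sensors.get_state()["clock"])
E
```

```text
[(np.float64(56.25), np.float64(29.0), np.float64(83.5)), (np.float64(56.5), np.float64(29.0), np.float64(84.0)), (np.float64(56.0), np.float64(27.5), np.float64(84.5))]
[(np.float64(-23.5), np.float64(-51.5), np.float64(4.5)), (np.float64(-24.0), np.float64(-52.5), np.float64(4.5)), (np.float64(-24.25), np.float64(-53.5), np.float64(5.0))]
[(np.float64(-23.25), np.float64(-51.5), np.float64(5.0)), (np.float64(-24.0), np.float64(-52.5), np.float64(4.5)), (np.float64(-24.5), np.float64(-53.5), np.float64(4.5))] 15.925
```

The wheel is stationary at about 3.57 clicks. It's just past half-way and held by friction, in line with a 12° contact offset: the snap came at about -34.5° and I stopped at -36.5°. I'll re-enter behind the wall and nudge on to -43.5°. The fourth rest is reached at about -46°, so that can't overshoot.

```bash
python3 - <<'E'
from h import *
r.reach(*pose(-26,.15))
r.move_straight(*pose(-26,.1),v=.1); print(r.move_straight(*pose(-26),v=.04,max_force=4))
arc(-26,-43.5,2,.02)
r.move_straight(*pose(-36),v=.03)
r.move_straight(*pose(-36,.15),v=.1)
r.reach([.30,.15,.25],[np.pi,0,np.pi/2])
im=imaging.read_camera("top");cv2.imwrite("pics/top4.png",im);print(notch(im),sensors.get_state()["clock"])
E
```

```text
False
-27.9 Ft -0.24 Fr 0.19 Fz 0.42 t 18.73
-29.9 Ft 0.56 Fr -0.38 Fz -0.95 t 18.98
-31.8 Ft -0.40 Fr 0.49 Fz 0.29 t 19.23
-33.8 Ft -0.52 Fr 0.32 Fz -0.78 t 19.48
-35.7 Ft 0.36 Fr 0.16 Fz 0.04 t 19.73
-37.7 Ft -1.05 Fr 0.14 Fz -0.21 t 19.98
-39.6 Ft -0.59 Fr 0.10 Fz 0.26 t 20.23
-41.6 Ft -0.36 Fr 0.46 Fz -0.58 t 20.48
-43.5 Ft -0.04 Fr -0.11 Fz -1.16 t 20.73
[(np.float64(-33.5), np.float64(-61.0), np.float64(-6.0)), (np.float64(-34.25), np.float64(-62.5), np.float64(-6.0)), (np.float64(-34.0), np.float64(-63.0), np.float64(-5.0))] 23.2917
```

The wheel is at -34.0°, exactly four clicks on. Now the button.

```bash
python3 - <<'E'
from h import *
p=[.4427,-.0146]; o=[np.pi,0,0]
r.reach([*p,.15],o); r.move_straight([*p,.1],v=.08)
print(r.move_straight([*p,.06],v=.02,max_force=12)); s=sensors.get_state(); print(s["tool_pos"],s["wrist_force"])
r.sleep(.3); s=sensors.get_state(); print(s["tool_pos"],s["wrist_force"])
z=s["tool_pos"][2]
for k in range(1,12):
    r.move_straight([*p,z+.001*k],v=.01); q=sensors.get_state(); print(round(q["tool_pos"][2],4),round(q["wrist_force"][2],1))
r.move_straight([*p,.15],v=.08)
r.reach([.30,.15,.25],[np.pi,0,np.pi/2]); im=imaging.read_camera("top");cv2.imwrite("pics/top5.png",im);print(notch(im),sensors.get_state()["clock"])
cv2.imwrite("pics/p5.png",np.hstack([ortho("top",im,C,.079,.12,400),cv2.resize(im,(400,400))[:, :]]))
E
```

```text
True
[ 0.44271116 -0.01460313  0.08003047] [-1.85138688  0.42839044  4.22918443]
[ 0.44271789 -0.01460493  0.08001547] [-1.25198567  0.59986873  5.17857857]
0.0811 4.1
0.082 3.1
0.083 2.5
0.084 3.4
0.085 1.6
0.086 0.8
0.0868 -0.5
0.088 -0.6
0.0891 1.2
0.0901 -0.1
0.0911 -0.4
[(np.float64(-33.75), np.float64(-61.0), np.float64(-6.5)), (np.float64(-34.0), np.float64(-62.5), np.float64(-5.5)), (np.float64(-34.25), np.float64(-63.0), np.float64(-5.5))] 31.3583
```

View pics/p5.png

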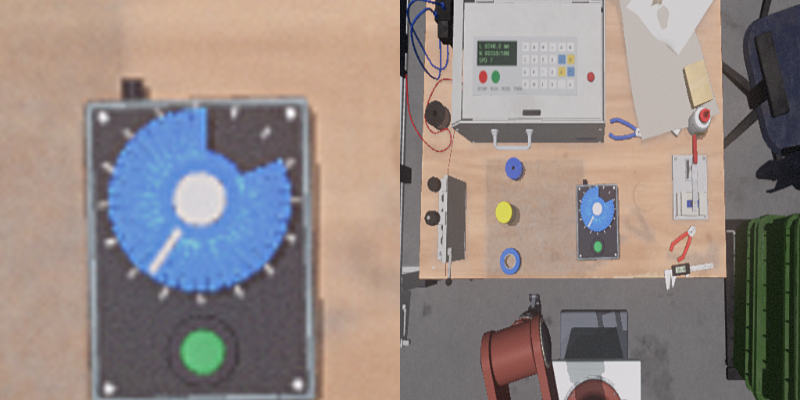

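The press tripped at 12 N against a 5 N spring, so the button hit its stop. On release the force fell to zero over about 6 to 7 mm. The last picture shows the wheel still at four clicks (white line at (165,255)), the button up at (203,352), the other things where they were, and the arm clear.

```bash
python3 -c "
from station import ticket
print(ticket.sign_off())"
```

```text
the job is handed in; nothing more can be done
None
```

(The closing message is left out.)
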